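# Gauge a lever on the checking fixture

## Robot

A 6-joint arm with a two-finger parallel gripper is mounted at the origin on the work surface. World frame = base frame: x ahead of the robot, y to its left, z up, the work surface at z = 0. Lengths are in m, angles in rad, forces in N, time in s.
With the tool pointing down it reaches from about 0.275 to 0.875 m from the base axis. Payload 12.5 kg.
Tool frame: the origin (TCP) lies on the centre line of the jaws, within the pads' length; the fingertips stand r.finger_overhang ahead of it and the grasp point (between the pads) lies 3 mm ahead of it (r.finger_overhang is the distance from the TCP to the fingertips, in m); z points along the fingers, y is the line along which they close (so a half turn about z gives the same grasp; the last joint's range is limited). The gripper opens to 85 mm and grips with 20 to 120 N. Pads are 22 mm wide; open, the fingers measure 114 mm over their backs; the gripper's body (76 mm by 85 mm) begins 54 mm behind the grasp point. The pads swing forward as they close: fully open they stand 13 mm farther back than shut.
Start: joints at [-1.431, 0.351, 1.652, -0, 1.139, -0.085], TCP at [0.123, -0.536, 0.253] pointing down, gripper open.
Joint ranges: [-2.75, 2.75], [-0.79, 2.1], [0.01, 2.65], [-1.57, 4.71], [0.07, 3.14], [-2.87, 2.87]. Speed limits (rad/s): [2.22, 2.22, 2.79, 3.14, 3.14, 3.14].

## Interface

Orientations are given as a unit quaternion [x, y, z, w].
In Python, from cell import r, optics gives the robot as it stands. The module is installed in compiled form; this text tells all that it offers. Calls block until the motion is done:
- r.move_to(position, orientation): joint-space move of the TCP to a pose.
- r.move_linear(position, rot=None, vel=0.15): straight line of the TCP; rot=None keeps the orientation; vel is the mean speed in m/s.
- r.set_joints(angles): joint-space move.
- r.set_gripper(opening, squeeze=None): opening from 0.0 (shut) to 1.0 (fully open); squeeze is the grip in N (None keeps the last); returns when the fingers have stopped.
- r.sleep(seconds).
- r.inverse_kinematics(position, orientation): joint angles nearest the present ones, or None.
- optics.get_image(name): name is "scene" or "side" or "wrist"; returns a dict with "pixels" (384x512x3 uint8, red, green, blue), "depth" (384x512 float32, m along the optical axis (not along the pixel's ray), 0 where there is no reading), "fx", "fy", "cx", "cy" (pixels), "camera_from_world" (4x4, takes a point from world to camera coordinates); the wrist camera has in their place "mount" (4x4, takes a point from camera to tool coordinates, whose origin is the TCP and whose axes are the flange's). Camera axes: x right, y down, z forward; pixel columns grow to the right and rows downward; lengths in m; the calibration is good to about 2 mm. A picture is of the moment at which its call begins: read the wrist's pose just before it.
A pose or a line that the arm cannot do raises r.PlanningError and nothing moves.
- r.hand_in(): hands the job in; it is judged then, once.
Readings, each from a call of its own:
- r.current_t(): time.
- r.current_q(): joint angles.
- r.current_qvel(): joint speeds.
- r.current_effort(): joint torques, N m.
- r.current_tool_pos(): TCP position.
- r.current_ee_rot(): TCP orientation.
- r.current_contact_force(): force on the tool from outside, world axes, zero at the start.
- r.current_torque(): the same for the moment, N m.
- r.current_opening(): opening from 0.0 (shut) to 1.0 (fully open).
- r.current_finger_force(): force on a finger pad.
Only numpy, scipy, OpenCV 4.12 (cv2) and the standard library are available. Lean on these libraries where they do the work, as an engineer would, in place of code of your own. Each camera call takes 0.05 s, during which the arm holds its last target. There are 200 camera calls.

## Task

Check the bare brass lever from the mat, not the blue master: with its arm kept clear of the gauge, put its bore over the fixture's post until it lies flat on the rests. Then gently swing the arm sideways so that its flank pushes the gauge's plunger in until the arm meets the stop pin, and finish while still holding it there with the fingers, firmly but without forcing it, so that the dial can be read. Leave the master, caliper, cups, flask and sweets box where they are.

Things in the scene. Friction and masses are not known exactly. Their poses are not given: they have to be found in the camera images.
- lever: bare brass lever, 134 mm long, about 0.28 kg: round boss (38 mm across, 20 mm tall) with a 17 mm bore right through; straight arm 20 mm wide, 16 mm thick, its round end 115 mm from the bore's centre. Flat underside. Origin: centre of the bore at the underside; +x along the arm to its free end, +z up. Balances about 44 mm along the arm. Starts flat on the mat
- master: the setting master: a blue-painted lever of the same shape with a white paper strip on its arm (same origin and axes), lying on the mat beside the brass one; either may lie on the left. Not to be used
- mat: black rubber mat, 260 x 340 x 3 mm, fixed, on the robot's right; origin at the centre of its underside
- fixture: green base plate of the checking fixture, 220 mm (x) x 200 mm (y), top 20 mm above the desk, fixed; origin at the centre of its underside, z up. In its axes, mm: post at (-65, -30), stop pin (+5, -15), plunger along x = +35, dial centre (+35, +58). The arm's side away from the gauge (-y) is open. Steel rests 6 mm above the plate carry the lever, underside 26 mm above the desk
- post_foot (a point): on the axis of the upright datum post, at the level of the rests, where the centre of the bore's underside comes when the lever is seated. The post is 14 mm in diameter (the bore has 1.5 mm play all round)
- post_tip (a point): top of the same datum post, 33 mm above post_foot (59 mm above the desk); the post's last 8 mm taper from 14 mm to 5 mm
- stop_pin: upright steel stop pin, 10 mm diameter, fixed on the base plate, top 46 mm above the desk; origin on its axis at the plate's top. It lies 70 mm from the post along the arm. The arm's flank meets it when the seated arm lies along fixture +x (angle 0, within about 1.5 degrees because of the bore's play)
- gauge: dial gauge lying face up on the base plate (57 mm dial, red needle, green band; top 31 mm above the plate; 26 mm high clamp block in front of the dial, its front face 36 mm from the arm's flank at the stop); fixed, with its plunger; origin under the dial's centre on the plate's top
- plunger_tip (a point): where the round tip of the gauge's plunger stands at rest: 5 mm rod with a 7 mm ball end, level, pointing to fixture -y, 34 mm above the desk, 100 mm from the post along the arm. A fixed point: it does not follow the plunger in
- gauge_plunger (a joint): plunger travel in m: 0 at rest, grows as it is pushed in towards fixture +y, own end at 0.010. Its spring pushes back with 2 N at 0, rising 0.4 N per mm. The seated arm first touches it about 3.5 degrees before the stop; with the arm on the stop pin it reads about 0.006 (0.0053 to 0.0067). If let go, the spring pushes the arm back off the stop
- caliper: steel caliper with grey slide, 210 x 45 x 10 mm, lying on the mat's far edge; origin under the middle of its beam
- sweets: open wooden sweets box, 100 x 200 x 60 mm, at the back of the desk; origin at the centre of its underside
- cup_a: white paper cup, 72 mm across, 78 mm tall, at the back of the desk; origin at the centre of its underside
- cup_b: second white paper cup, same size
- flask: pink drinks flask, 64 mm across, 200 mm tall, at the back left; origin at the centre of its underside
- rest_strip (a point): middle of the top of the steel strip under the arm, 24 mm (x) by 95 mm (y), 26 mm above the desk; the other rest is a 38 mm disc round the post at the same level
Things that resemble listed ones, but are neither listed nor needed, are in the scene too. Several things have the shape of the lever; the one meant has the colours described above.

How it is judged:
On the way:
1. the brass lever lies flat on the rests with its bore over the post, its arm still clear of the gauge (plunger not pushed in) (horizontal distance between lever and post_foot below 0.0035 m and z of lever in the frame of post_foot below 0.003 m and angle between lever's own z axis and vertical below 0.05 rad and value of joint gauge_plunger below 0.0015 m), for 0.2 s.
At the end, for the whole second after the job is handed in: Lever flat on the post (bore within 3.5 mm of its axis, underside within 3 mm of the rests, tilt under 3 degrees); its arm pushes the plunger in more than 4.5 mm and bears on the stop pin with over 0.5 N; the fingers still hold it (over 0.5 N) (horizontal distance between lever and post_foot below 0.0035 m and z of lever in the frame of post_foot below 0.003 m and angle between lever's own z axis and vertical below 0.05 rad and value of joint gauge_plunger above 0.0045 m and contact force between lever and stop_pin above 0.5 N and contact force between lever and gauge above 0.5 N and contact force between the fingers and lever above 0.5 N); the arm keeps its last pose, push and grip.
It fails at once if the plunger is slammed in (faster than 0.15 m/s) (velocity of joint gauge_plunger above 0.15 m/s).
It fails at once if the arm is forced against the stop pin (over 60 N) (contact force between lever and stop_pin above 60 N).
It fails at once if the blue master, the caliper or the sweets box is moved by more than 30 mm (distance of any of master, caliper, sweets from where it was at the start of the episode above 0.03 m).
It fails at once if a cup or the flask is moved by more than 30 mm or tipped (distance of any of cup_a, cup_b, flask from where it was at the start of the episode above 0.03 m or angle between any of cup_a, cup_b, flask's own z axis and vertical above 0.3 rad).
It also fails if it takes over 69 s, if anything falls off the work surface, if the arm or the gripper's body presses on something with over 40 N, if the wrist force passes 120 N, or if a joint passes its speed limit or range.

## Working session

There is one attempt and no reset: what is moved stays moved. The work goes in short steps, each a Python script; the robot and the scene stay as the last script left them, time stands still between calls to the robot, and variables do not carry over. Pictures are saved under pics/ and viewed, at most 10 in all, crops included, and the job is handed in when it is done.

```bash
mkdir -p pics; python3 - <<'E'
from cell import r, optics
import cv2,numpy as np,pickle
p=r.current_tool_pos();q=r.current_ee_rot();print(p,q,r.finger_overhang,r.current_t())
d={}
for n in("scene","side","wrist"):
    d[n]=optics.get_image(n)
d['pose']=(p,q);pickle.dump(d,open('d0.pkl','wb'))
for n in("scene","side"): print(np.round(d[n]['camera_from_world'],3).tolist(),d[n]['fx'],d[n]['cx'])
print(np.round(d['wrist']['mount'],3).tolist())
cv2.imwrite('pics/a.png',cv2.resize(d['scene']['pixels'][...,::-1],(800,600)))
cv2.imwrite('pics/b.png',np.hstack([cv2.resize(d[n]['pixels'][...,::-1],(400,300)) for n in("side","wrist")]))
E
```

```text
[ 0.12258872 -0.53584548  0.25274102] [ 9.93691737e-01  1.12144493e-01 -3.41761856e-06 -5.87303748e-04] 0.022 0.0
[[0.448, 0.894, -0.001, -0.234], [0.607, -0.305, -0.733, -0.251], [-0.656, 0.328, -0.68, 2.072], [0.0, 0.0, 0.0, 1.0]] 490.3790315772713 257.94429105561727
[[-0.931, -0.366, 0.017, 0.504], [-0.286, 0.695, -0.659, 0.188], [0.229, -0.619, -0.752, 0.922], [0.0, 0.0, 0.0, 1.0]] 346.844920774867 252.99821547964336
[[0.001, -0.957, -0.289, 0.075], [1.0, 0.001, 0.0, -0.0], [-0.0, -0.289, 0.957, -0.123], [0.0, 0.0, 0.0, 1.0]]
```

View pics/a.png

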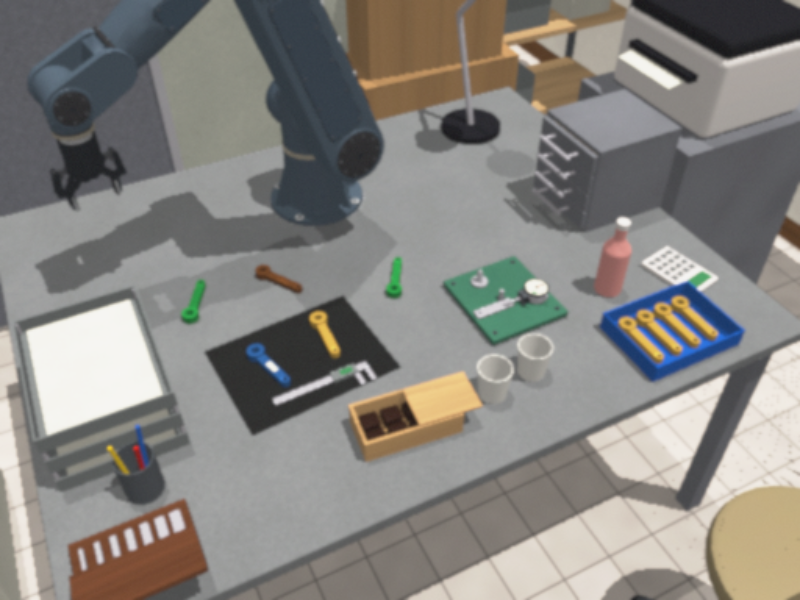

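View pics/b.png

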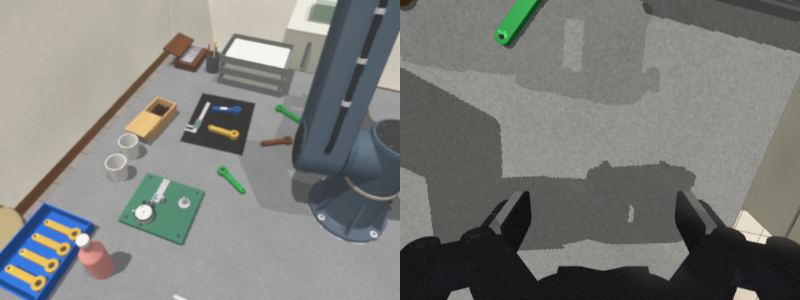

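Candidates for the lever, in 800x600 scene-picture pixels:
- Brass lever on the mat at (325,333). This is the one described.
- Blue master on the mat at (268,363).
- Four brass levers in the blue tray at about (668,330).
- Green levers at (193,300) and (395,278).
- Brown lever at (280,278).

The fixture's post is at (480,280) and the dial at (537,290). Next I'll measure roughly with ray casting.

```bash
cat > h.py <<'E'
import numpy as np,cv2
from scipy.spatial.transform import Rotation as R
def cast(im,uv,z,pose=None):
    """pixels -> world points on the plane z"""
    uv=np.atleast_2d(np.asarray(uv,float))
    if 'mount' in im:
        T=np.eye(4);T[:3,:3]=R.from_quat(pose[1]).as_matrix();T[:3,3]=pose[0];W=T@im['mount']
    else: W=np.linalg.inv(im['camera_from_world'])
    d=np.c_[(uv[:,0]-im['cx'])/im['fx'],(uv[:,1]-im['cy'])/im['fy'],np.ones(len(uv))]@W[:3,:3].T
    o=W[:3,3]; return o+d*((z-o[2])/d[:,2])[:,None]
def blobs(im,lo,hi,amin=60):
    hsv=cv2.cvtColor(im['pixels'],cv2.COLOR_RGB2HSV)
    m=cv2.inRange(hsv,np.array(lo),np.array(hi))
    cs,_=cv2.findContours(m,cv2.RETR_EXTERNAL,cv2.CHAIN_APPROX_NONE)
    return sorted([c[:,0,:] for c in cs if cv2.contourArea(c)>amin],key=lambda c:-cv2.contourArea(c)),m
BRASS=((15,90,90),(30,255,255)); GREEN=((70,80,30),(90,255,200))
def down(yaw):
    """tool z down, closing line (tool y) at angle yaw in world"""
    y=np.array([np.cos(yaw),np.sin(yaw),0]);z=np.array([0,0,-1.]);
    return R.from_matrix(np.c_[np.cross(y,z),y,z]).as_quat()
E
python3 - <<'E'
from h import *;import pickle
d=pickle.load(open('d0.pkl','rb'))
for n in('scene','side'):
    im=d[n]
    for nm,(lo,hi),z in(('brass',BRASS,.021),('green',GREEN,.02),('blue',((100,120,60),(125,255,255)),.021)):
        for c in blobs(im,lo,hi)[0][:7]:
            w=cast(im,c,z)[:,:2].astype(np.float32);(cx,cy),(a,b),t=cv2.minAreaRect(w)
            print(n,nm,c.mean(0).round(),round(cv2.contourArea(c)),np.round([cx,cy,a,b,t],3), np.round(cv2.boxPoints(((cx,cy),(a,b),t)),3).tolist() if nm=='green' else '')
E
```

```text
scene brass [260.  32.] 4556 [-0.628  0.586  0.457  0.888 63.246] 
scene brass [264. 265.] 2667 [ 0.788 -0.102  0.258  0.136 83.881] 
scene brass [338.  23.] 1942 [-0.459  1.083  0.61   0.736 62.028] 
scene brass [426. 209.] 828 [ 0.824  0.502  0.187  0.138 89.878] 
scene brass [356.  52.] 803 [-0.195  0.938  0.2    0.367 58.765] 
scene brass [208. 213.] 255 [ 5.0200e-01 -1.7900e-01  4.3000e-02  1.5300e-01  8.7359e+01] 
scene brass [ 75. 294.] 70 [ 6.3200e-01 -6.5200e-01  8.1000e-02  1.2000e-02  1.3121e+01] 
scene green [320. 191.] 1616 [0.581 0.228 0.222 0.199 0.686] [[0.4690000116825104, 0.32600000500679016], [0.47099998593330383, 0.12700000405311584], [0.6930000185966492, 0.1289999932050705], [0.6909999847412109, 0.32899999618530273]]
scene blue [430. 210.] 3286 [0.826 0.504 0.206 0.276 0.009] 
scene blue [171. 233.] 208 [ 0.534 -0.325  0.148  0.042 10.296] 
side brass [195. 152.] 1831 [ 0.799 -0.14   0.249  0.135 83.635] 
side brass [ 34. 354.] 619 [8.2400e-01 5.7100e-01 3.5000e-02 1.2800e-01 8.5203e+01] 
side brass [ 51. 332.] 532 [8.2400e-01 5.2400e-01 3.4000e-02 1.2700e-01 8.8722e+01] 
side brass [ 66. 312.] 476 [8.2300e-01 4.7100e-01 3.5000e-02 1.2600e-01 8.5264e+01] 
side brass [ 80. 293.] 414 [8.2400e-01 4.2200e-01 3.5000e-02 1.2400e-01 8.5311e+01] 
side brass [286. 168.] 354 [ 0.497 -0.166  0.138  0.059  4.   ] 
side green [203. 266.] 4476 [0.573 0.236 0.217 0.198 0.922] [[0.46299999952316284, 0.3330000042915344], [0.4659999907016754, 0.13600000739097595], [0.6830000281333923, 0.13899999856948853], [0.6800000071525574, 0.3370000123977661]]
side blue [ 60. 316.] 8221 [0.835 0.496 0.208 0.247 0.067] 
side blue [289. 140.] 161 [ 0.524 -0.307  0.131  0.049 22.68 ]
```

```bash
python3 - <<'E'
from h import *;from cell import r,optics;import pickle
out=[]
for k,xy in(('lev',(.50,-.17)),):
    r.move_to([xy[0],xy[1],.25],down(-np.pi/2));r.sleep(.3)
    pose=(r.current_tool_pos(),r.current_ee_rot());im=optics.get_image('wrist')
    pickle.dump((im,pose),open(k+'.pkl','wb'))
    for c in blobs(im,*BRASS,200)[0][:3]:
        w=cast(im,c,.02)[:,:2].astype(np.float32);print(k,c.mean(0).round(),cv2.contourArea(c),np.round(cv2.minAreaRect(w)[0]+cv2.minAreaRect(w)[1]+(cv2.minAreaRect(w)[2],),4))
    cv2.imwrite('pics/%s.png'%k,im['pixels'][...,::-1])
print(r.current_t(),pose)
E
```

```text
Traceback (most recent call last):
  File "h.py", line 7, in cast
    T=np.eye(4);T[:3,:3]=R.from_quat(pose[1]).as_matrix();T[:3,3]=pose[0];W=T@im['mount']
                                     ~~~~^^^
TypeError: 'NoneType' object is not subscriptable
```

```bash
python3 - <<'E'
from h import *;from cell import r;import pickle
im,pose=pickle.load(open('lev.pkl','rb'));print(pose,r.current_t())
for c in blobs(im,*BRASS,200)[0][:3]:
    w=cast(im,c,.02,pose)[:,:2].astype(np.float32);t=cv2.minAreaRect(w);print(c.mean(0).round(),cv2.contourArea(c),np.round(t[0]+t[1]+(t[2],),4))
cv2.imwrite('pics/lev.png',im['pixels'][...,::-1])
E
```

```text
(array([ 0.49990687, -0.17033307,  0.24998715]), array([ 9.99999966e-01, -2.61925770e-04,  6.49224989e-06, -2.38666968e-06])) 2.4
[266. 163.] 2303.5 [ 4.98200e-01 -1.76900e-01  3.78000e-02  1.35500e-01  8.94789e+01]
```

View pics/lev.png

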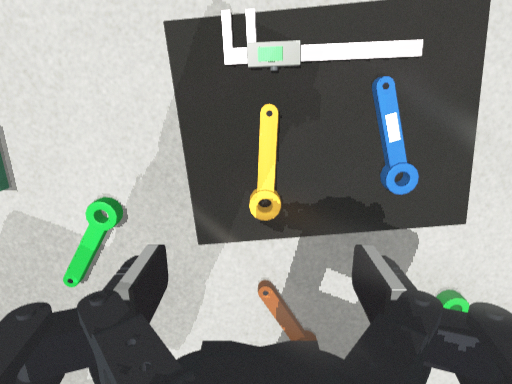

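The brass lever has its boss at (265,204) and its free end at (269,113), pointing to +x. The blue master is at (393,135), well apart, and the caliper is beyond. Next I'll measure the lever precisely and look at the fixture.

```bash
python3 - <<'E'
from h import *;from cell import r,optics;import pickle
im,pose=pickle.load(open('lev.pkl','rb'))
bl,m=blobs(im,*BRASS,200);c=bl[0]
full=np.zeros_like(m);cv2.drawContours(full,[c],-1,255,-1)
mid=[]
for v in range(108,186,2):
    u=np.where(full[v]>0)[0];mid.append((u.mean(),v))
w=cast(im,mid,.019,pose)[:,:2]
k,b=np.polyfit(w[5:,0],w[5:,1],1);print('arm yaw deg',np.degrees(np.arctan(k)),'resid mm',1e3*np.std(w[5:,1]-k*w[5:,0]-b))
boss=c[c[:,1]>192];wb=cast(im,boss,.022,pose)[:,:2];
A=np.c_[2*wb,np.ones(len(wb))];s=np.linalg.lstsq(A,(wb**2).sum(1),rcond=None)[0];print('boss c',s[:2],'r',np.sqrt(s[2]+s[:2]@s[:2]), 'arm line y there',k*s[0]+b)
wa=cast(im,c,.019,pose)[:,:2];print('far end x',wa[:,0].max(),'-> bore x',wa[:,0].max()-.115)
hole=cv2.bitwise_and(cv2.bitwise_not(m),full);print('hole px',np.argwhere(hole>0).mean(0)[::-1])
r.move_to([.56,.225,.27],down(-np.pi/2));r.sleep(.3)
pose=(r.current_tool_pos(),r.current_ee_rot());im=optics.get_image('wrist');pickle.dump((im,pose),open('fix.pkl','wb'))
for c in blobs(im,*GREEN,3000)[0][:2]:
    t=cv2.minAreaRect(cast(im,c,.02,pose)[:,:2].astype(np.float32));print(cv2.contourArea(c),t)
cv2.imwrite('pics/fix.png',im['pixels'][...,::-1]);print(r.current_t())
E
```

```text
arm yaw deg -2.281731186049701 resid mm 0.25164562061564316
boss c [ 0.45076515 -0.17588787] r 0.019304804094346633 arm line y there -0.17614121374072966
far end x 0.5658962683630245 -> bore x 0.45089626836302454
hole px [265.58888889 181.96666667]
25841.5 ((0.5753179788589478, 0.23353633284568787), (0.2191343456506729, 0.19955860078334808), 0.9894330501556396)
4.2333
```

View pics/fix.png

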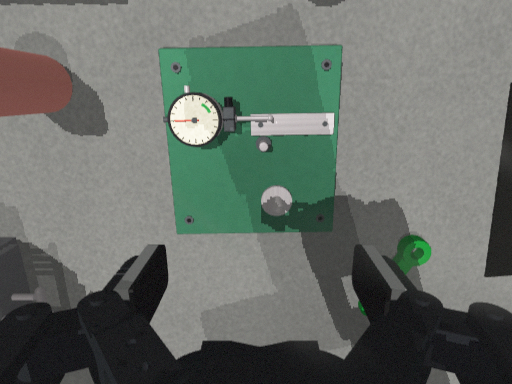

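The plate measures 219x200 mm at 1° yaw, as it should. The post and its disc are at (276,200), the stop pin at (264,146), the dial at (194,119), and the rest strip lies under the plunger at (292,124). I'll check the post position directly from its disc and pin, then grasp the lever.

```bash
python3 - <<'E'
from h import *;from cell import r,optics;import pickle
im,pose=pickle.load(open('fix.pkl','rb'))
T=np.eye(4);T[:3,:3]=R.from_quat(pose[1]).as_matrix();T[:3,3]=pose[0];C=np.linalg.inv(T@im['mount'])
def proj(p):
    q=C[:3,:3]@p+C[:3,3];return q[0]/q[2]*im['fx']+im['cx'],q[1]/q[2]*im['fy']+im['cy']
th=np.radians(.99);c,s=np.cos(th),np.sin(th);F=lambda x,y:np.array([.5753+c*x-s*y,.2335+s*x+c*y])
print('post',F(-.065,-.03),'pin',F(.005,-.015))
hsv=cv2.cvtColor(im['pixels'],cv2.COLOR_RGB2HSV);m=((hsv[...,1]<70)).astype(np.uint8)*255
n,l,st,ce=cv2.connectedComponentsWithStats(m)
for i in range(1,n):
    if st[i,4]>30 and 165<ce[i][0]<340 and 50<ce[i][1]<230: 
        pts=cv2.findContours((l==i).astype(np.uint8),0,1)[0][0][:,0];(u,v),rad=cv2.minEnclosingCircle(pts)
        print(st[i],ce[i].round(1),'enc',round(u,1),round(v,1),round(rad,1),'on .026',cast(im,[(u,v)],.026,pose)[0,:2],'on .046',cast(im,[(u,v)],.046,pose)[0,:2])
k=6;x0,y0=235,95;cr=cv2.resize(im['pixels'][y0:225,x0:345,::-1],None,fx=4.5,fy=4.5,interpolation=2)
def circ(p,z,rr,col):
    pts=[[(np.array(proj(np.r_[p+rr*np.array([np.cos(a),np.sin(a)]),z]))-[x0,y0]+.5)*4.5] for a in np.linspace(0,6.28,40)]
    cv2.polylines(cr,[np.int32(pts)],True,col,1)
P=F(-.065,-.03);circ(P,.026,.019,(0,0,255));circ(P,.059,.0025,(255,0,255));circ(P,.051,.007,(255,255,0));circ(F(.005,-.015),.046,.005,(0,0,255))
cv2.imwrite('pics/ov.png',cr)
E
```

```text
post [0.51082804 0.20238141] pin [0.58055842 0.21858863]
[     0      0    512    384 162539] [260.4 200.1] enc 255.5 191.5 319.3 on .026 [0.52219256 0.22967559] on .046 [0.52832751 0.22940593]
[322  59  10  11  85] [326.2  64.2] enc 326.0 64.2 5.2 on .026 [0.6664232  0.15285258] on .046 [0.66468928 0.15677419]
[171  62  10  11  87] [175.4  66.9] enc 175.6 66.8 5.4 on .026 [0.66374948 0.3158529 ] on .046 [0.66216143 0.31088161]
[261 185  32  32 791] [276.1 200.3] enc 276.1 200.3 15.9 on .026 [0.51090586 0.20448456] on .046 [0.51765659 0.20558926]
[316 214   9   9  63] [319.8 217.8] enc 319.8 217.8 4.4 on .026 [0.48796695 0.14971653] on .046 [0.49596917 0.15380924]
[185 216   9   8  58] [188.7 219.7] enc 188.8 219.9 4.3 on .026 [0.48505013 0.31308339] on .046 [0.49321148 0.30826321]
```

View pics/ov.png

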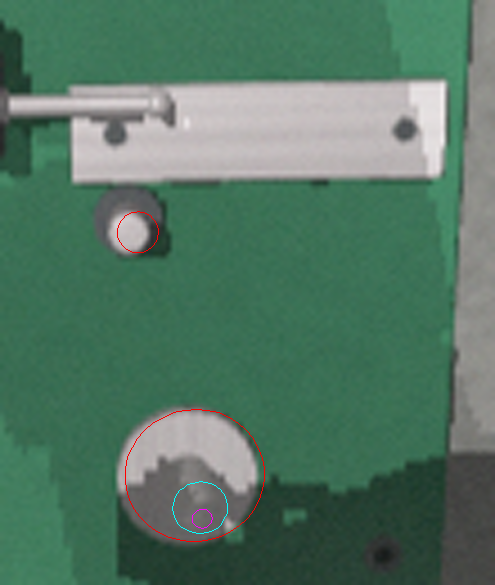

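The overlay shows the post and pin both about 2 mm further to +y than the plate-based estimate. I'll take one closer look from here to fix the post position.

```bash
python3 - <<'E'
from h import *;from cell import r,optics;import pickle
r.move_to([.511,.204,.17],down(-np.pi/2));r.sleep(.3)
pose=(r.current_tool_pos(),r.current_ee_rot());im=optics.get_image('wrist');pickle.dump((im,pose),open('fix2.pkl','wb'))
T=np.eye(4);T[:3,:3]=R.from_quat(pose[1]).as_matrix();T[:3,3]=pose[0];C=np.linalg.inv(T@im['mount'])
def proj(p):
    q=C[:3,:3]@p+C[:3,3];return q[0]/q[2]*im['fx']+im['cx'],q[1]/q[2]*im['fy']+im['cy']
cr=im['pixels'][...,::-1].copy()
def circ(p,z,rr,col):
    cv2.polylines(cr,[np.int32([[proj(np.r_[p+rr*np.array([np.cos(a),np.sin(a)]),z])] for a in np.linspace(0,6.28,40)])],True,col,1)
P=np.array([.5108,.2044]);circ(P,.026,.019,(0,0,255));circ(P,.059,.0025,(255,0,255));circ(P,.051,.007,(255,255,0));circ(P+[.0697,.0162],.046,.005,(0,0,255))
u,v=map(int,proj(np.r_[P,.05]));x0,y0=max(u-100,0),max(v-130,0)
print(u,v,x0,y0,r.current_t());cv2.imwrite('pics/ov2.png',cv2.resize(cr[y0:y0+190,x0:x0+200],None,fx=3,fy=3,interpolation=2))
E
```

```text
259 192 159 62 5.1083
```

View pics/ov2.png

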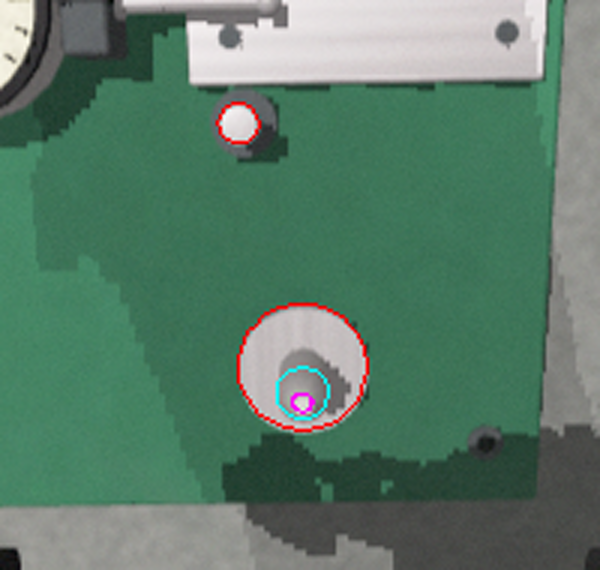

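The circles for the post (0.5108, 0.2044) and the pin coincide with the image. Now I'll grasp the lever at its balance point.

```bash
cat >> h.py <<'E'
POST=np.array([.5108,.2044]);FY=np.radians(1.0);L=.044
def tcp(phi,z,off=(0,0)):
    """TCP pose putting the held bore on the post with the arm at fixture angle phi (rad)"""
    a=FY+phi;xy=POST+np.array(off)+L*np.array([np.cos(a),np.sin(a)]);return np.r_[xy,z],down(a-np.pi/2)
E
python3 - <<'E'
from h import *;from cell import r,optics
a=np.radians(-2.28);g=np.array([.4508,-.1760])+.044*np.array([np.cos(a),np.sin(a)])
r.set_gripper(.6)
r.move_to(np.r_[g,.10],down(a-np.pi/2))
r.move_linear(np.r_[g,.035],vel=.08);print('f',r.current_contact_force())
r.move_linear(np.r_[g,.0265],vel=.03);print('f',r.current_contact_force(),r.current_tool_pos())
r.set_gripper(0,60);print(r.current_opening(),r.current_finger_force(),r.current_contact_force())
r.move_linear(np.r_[g,.12],vel=.1);r.sleep(.2);print(r.current_contact_force(),r.current_torque(),r.current_opening(),r.current_t())
im=optics.get_image('wrist');cv2.imwrite('pics/held.png',im['pixels'][...,::-1])
im2=optics.get_image('side');cv2.imwrite('pics/held.png',np.hstack([im['pixels'],im2['pixels']])[...,::-1][:,:, :]);
cv2.imwrite('pics/held.png',cv2.resize(cv2.imread('pics/held.png'),(800,300)))
E
```

```text
f [ 0.74688921 -0.15017184  0.90966539]
f [ 0.09236618 -0.01967216 -0.70709364] [ 0.49466686 -0.17772062  0.02635548]
0.21839539348690673 59.60006833076477 [-2.49250986 -0.12518975  6.32547828]
[-0.35853368 -0.1577081  -2.90102373] [-0.03714818 -0.01574215  0.03064273] 0.2147593142795436 10.05
```

View pics/held.png

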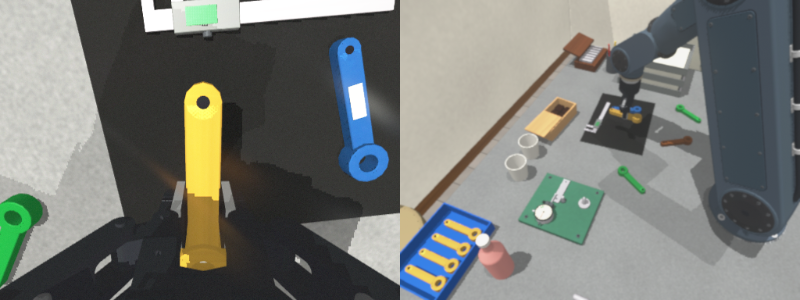

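The lever is held level and straight: the weight reads about 2.9 N with little moment, and the master and caliper are unmoved. Now to the fixture, with the arm 12° short of the stop.

```bash
python3 - <<'E'
from h import *;from cell import r,optics
phi=np.radians(-12)
p,q=tcp(phi,.14);r.move_to(p,q)
r.move_linear(tcp(phi,.086)[0],vel=.1);r.sleep(.3);f0=np.array(r.current_contact_force());print(f0,r.current_tool_pos()-tcp(phi,.086)[0])
for z in np.arange(.082,.0489,-.004):
    r.move_linear(tcp(phi,max(z,.0494))[0],vel=.03)
    f=np.array(r.current_contact_force())-f0;print(round(z,4),f.round(1),np.round(r.current_torque(),2),r.current_tool_pos()[2].round(4))
    if np.linalg.norm(f)>15:break
print(r.current_t())
E
```

```text
[-1.55373879 -0.0261482  -3.18234494] [2.00984068e-04 6.11368335e-05 4.61419795e-04]
0.082 [ 1.8 -0.8 -0.5] [-0.   -0.02  0.05] 0.0817
0.078 [ 1.4 -1.2  0.7] [ 0.04 -0.02  0.01] 0.0777
0.074 [1.7 0.3 0. ] [-0.01 -0.    0.  ] 0.0738
0.07 [1.7 0.2 0. ] [-0.05 -0.04 -0.  ] 0.0698
0.066 [ 1.7 -0.7  0.8] [ 0.01 -0.04 -0.02] 0.0658
0.062 [ 2.1 -0.1  0.9] [ 0.   -0.   -0.02] 0.0618
0.058 [ 2. -0.  0.] [ 0.01  0.03 -0.01] 0.0577
0.054 [1.1 0.4 0.9] [-0.01 -0.04 -0.05] 0.0538
0.05 [2.2 1.4 0.5] [ 0.01 -0.08 -0.  ] 0.0499
15.1083
```

```bash
python3 - <<'E'
from h import *;from cell import r,optics
phi=np.radians(-12);f0=np.array([0,0,-3.])
for z in np.arange(.0496,.0475,-.0004):
    r.move_linear(tcp(phi,z)[0],vel=.02);r.sleep(.1)
    f=np.array(r.current_contact_force())-f0;print(round(z,4),f.round(1),r.current_tool_pos()[2].round(4))
    if f[2]>4:break
r.set_gripper(.40);r.sleep(.4);print(r.current_contact_force())
im=optics.get_image('wrist')['pixels'];im2=optics.get_image('side')['pixels'][200:330,130:300]
cv2.imwrite('pics/seat.png',np.hstack([im,cv2.resize(im2,(280,384))])[...,::-1]);print(r.current_t())
E
```

```text
0.0496 [-2.  -0.5  7.7] 0.0499
[ 0.1440145   0.95808088 -0.11252416]
16.2583
```

View pics/seat.png

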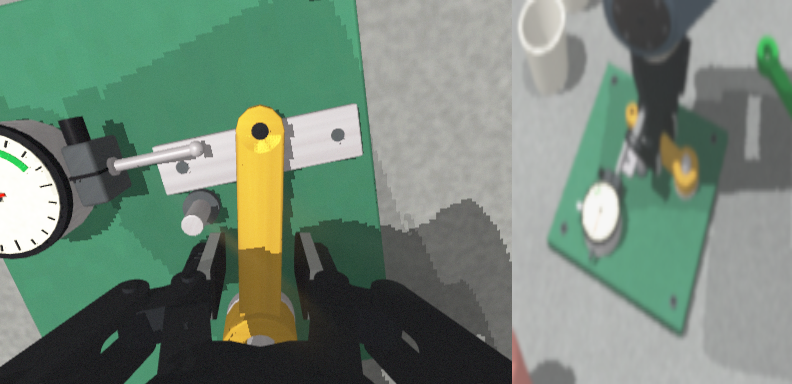

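The lever lies on the rests over the post. The arm end at (260,130) is clear of the plunger ball at (196,149), and the pin is at (192,225). Now I'll regrip and swing slowly, estimating pin force from the moment about the post.

```bash
python3 - <<'E'
from h import *;from cell import r,optics
z=.0492
r.set_gripper(0,45);r.sleep(.3)
def read():
    F=np.array([0.]*3);M=0;n=4
    for _ in range(n):
        r.sleep(.05);F+=np.array(r.current_contact_force())/n;M+=np.array(r.current_torque())[2]/n
    d=np.array(r.current_tool_pos())[:2]-POST
    return F,M,M+d[0]*F[1]-d[1]*F[0]
F,M,m0=read();print('grip',F.round(1),round(M,3),round(m0,3),r.current_opening())
for deg in list(np.arange(-10,-4,2))+list(np.arange(-4,3.6,.5)):
    p,q=tcp(np.radians(deg),z);r.move_linear(p,q,vel=.015)
    F,M,m=read();pin=(-(m-m0)-.44)/.07
    print(round(deg,1),F.round(1),round(M,3),'m',round(m-m0,3),'pin~',round(pin,1))
    if deg>-2.5 and pin>8 or np.hypot(*F[:2])>30:break
print(r.current_t(),r.current_opening())
E
```

```text
grip [-0.6  0.4  4.3] -0.015 -0.003 0.21943872742969284
-10 [-1.5 -2.2  9.9] -0.013 m -0.116 pin~ -4.6
-8 [-1.4 -2.6  9.3] -0.001 m -0.118 pin~ -4.6
-6 [-0.9 -2.3  8.8] 0.019 m -0.085 pin~ -5.1
-4.0 [-0.2 -2.3  9.2] 0.055 m -0.046 pin~ -5.6
-3.5 [-0.6 -4.   9.5] -0.16 m -0.338 pin~ -1.5
-3.0 [-0.6 -4.4  9.2] -0.258 m -0.451 pin~ 0.2
-2.5 [-0.5 -4.8  9. ] -0.296 m -0.51 pin~ 1.0
-2.0 [ 0.1 -5.5  9.5] -0.349 m -0.591 pin~ 2.2
-1.5 [-0.3 -5.6  9.1] -0.354 m -0.6 pin~ 2.3
-1.0 [ 0.3 -6.5  9.4] -0.358 m -0.643 pin~ 2.9
-0.5 [ 0.6 -6.5  9.1] -0.408 m -0.694 pin~ 3.6
0.0 [ 0.6 -6.6  8.8] -0.399 m -0.693 pin~ 3.6
0.5 [ 1.2 -7.4  8.4] -0.402 m -0.733 pin~ 4.2
1.0 [ 1.5 -8.1  8.1] -0.442 m -0.804 pin~ 5.2
1.5 [  1.8 -10.2   9.1] -0.7 m -1.154 pin~ 10.2
23.7917 0.21623205505266904
```

Contact with the stop shows as a jump in moment at 1.5°. I'll press slightly more and look.

```bash
python3 - <<'E'
from h import *;from cell import r,optics
for deg in (1.8,2.1,2.4):
    p,q=tcp(np.radians(deg),.0492);r.move_linear(p,q,vel=.01);r.sleep(.25)
    F=np.mean([r.current_contact_force() for _ in range(3)],0);M=np.array(r.current_torque());d=np.array(r.current_tool_pos())[:2]-POST;m=M[2]+d[0]*F[1]-d[1]*F[0]
    print(deg,F.round(1),M.round(2),'m',m.round(3),r.current_finger_force())
    if m<-1.7:break
a=optics.get_image('wrist')['pixels'];b=optics.get_image('side')['pixels'][200:330,130:300]
cv2.imwrite('pics/end.png',np.hstack([a,cv2.resize(b,(280,384))])[...,::-1]);print(r.current_t())
E
```

```text
1.8 [  3.1 -12.7   8.7] [-1.96 -0.27 -0.83] m -1.399 46.318504214286804
2.1 [  2.6 -13.4   8.7] [-2.3  -0.35 -0.82] m -1.421 46.578415632247925
2.4 [  2.9 -15.8   9.1] [-2.64 -0.42 -0.88] m -1.594 46.897425055503845
25.3917
```

View pics/end.png

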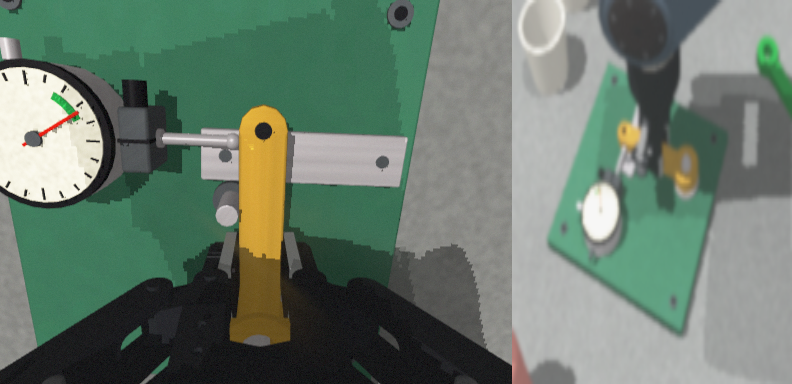

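The needle is on the green band, and the flank at about u=240 lies against the pin at (227,215). One numeric check of the arm line against the pin (should be 15 mm), without viewing, before handing in.

```bash
python3 - <<'E'
from h import *;from cell import r,optics
pose=(r.current_tool_pos(),r.current_ee_rot());im=optics.get_image('wrist')
c,m=blobs(im,*BRASS,200)
mid=[(np.where(m[v,200:330]>0)[0][[0,-1]].mean()+200,v) for v in range(150,232,3)]
e=[np.where(m[v,200:330]>0)[0][0]+199.5 for v in range(150,232,3)]
w=cast(im,mid,.042,pose)[:,:2];k,b=np.polyfit(w[:,0],w[:,1],1);th=np.arctan(k)
pin=POST+np.array([[np.cos(FY),-np.sin(FY)],[np.sin(FY),np.cos(FY)]])@[.07,.015]
D=lambda p:(p[1]-k*p[0]-b)*np.cos(th)*1e3
hsv=cv2.cvtColor(im['pixels'],cv2.COLOR_RGB2HSV);t=cv2.inRange(hsv[205:226,212:239],np.array((0,0,215)),np.array((180,40,255)))
uv=np.argwhere(t>0).mean(0)[::-1]+[212,205];pv=cast(im,[uv],.046,pose)[0,:2]
print('yaw-fix deg',np.degrees(th-FY),'pin dist mm',D(pin),'seen pin',uv,pv,pin,D(pv),'post off',D(POST), r.current_contact_force(),r.current_torque())
E
```

```text
yaw-fix deg 1.162655381980205 pin dist mm 14.589459804261043 seen pin [226. 206.] [0.58411436 0.2211881 ] [0.58052755 0.22061938] 15.022416051263443 post off 1.0129020198740615 [  3.18503802 -15.13165125   9.21799815] [-2.64240488 -0.38143465 -0.98138888]
```

The arm's centre line is 15 mm from the pin axis, so the flank is on the pin, and the pin force is about 10 N. Handing in.

```bash
python3 -c "
from cell import r
print(r.hand_in(),r.current_t())"
```

```text
the job is handed in; nothing more can be done
the job is handed in; nothing more can be done
```

The job is handed in with no verdict shown: the brass lever is seated on the post and the fingers hold its arm on the stop pin at an estimated 10 N, with the needle at the green band and 25 s of the 69 s used.

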